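# Assemble the sieve stack on the shaker plate

### The job

Build the sieve stack on the shaker plate from the bottom up, one piece at a time: first the solid-bottomed pan into the plate's collar, then the fine-mesh sieve, then the coarse-mesh sieve, and last the lid with the knob, each upright and fully home in the one beneath. Let go of everything, and leave the mortar, the pestle and the sandstone core where they are.

Things in the scene. Friction and masses are not known exactly. Their poses are not given: they have to be found in the camera images.
- pan_mid (a point): Pan: upright open-topped steel drum, 62 mm outer diameter, 56 mm mouth, 50 mm tall, with a plain shiny solid floor deep inside and no mesh; 160 g. Point: its centre, 25 mm above underside. Lowest 5 mm: bevelled skirt, 51 mm wide, drops into the 56 mm mouth beneath until the 62 mm shoulder rests on that rim; keep fingertips above the shoulder. z up, round.
- fine_mid (a point): Fine sieve: upright open-topped steel drum, 62 mm outer diameter, 56 mm mouth, 57 mm tall, with a close wire mesh (about 3 mm pitch) across it half-way down; 170 g. Point: its centre, 28.5 mm above underside. Lowest 5 mm: bevelled skirt, 51 mm wide, drops into the 56 mm mouth beneath until the 62 mm shoulder rests on that rim; keep fingertips above the shoulder. z up, round.
- coarse_mid (a point): Coarse sieve: upright open-topped steel drum, 62 mm outer diameter, 56 mm mouth, 64 mm tall, with a wide wire grid (about 10 mm openings) across it half-way down; 190 g. Point: its centre, 32 mm above underside. Lowest 5 mm: bevelled skirt, 51 mm wide, drops into the 56 mm mouth beneath until the 62 mm shoulder rests on that rim; keep fingertips above the shoulder. z up, round.
- lid_mid (a point): Lid: round steel disc, 62 mm diameter, top face 13 mm above underside, with a black upright cylindrical knob, 20 mm diameter, up to 54 mm; 130 g. Point: on the knob's axis, 38 mm above underside, where to grip (fingertips above the disc). Lowest 5 mm: bevelled skirt, 51 mm wide, drops into the 56 mm mouth beneath until the 62 mm shoulder rests on that rim. z up, round.
- collar (a point): Shaker plate: fixed grey square slab, 110 x 110 x 10 mm, with an upright steel collar in its middle, 62 mm outer and 56 mm inner diameter, its rim 20 mm above the bench. This point is the centre of the collar's mouth, at rim height. The pan's skirt goes into it.
- mortar: Bystander: blue ceramic mortar, 100 mm across the rim, 60 mm tall, loose; origin at the centre of its underside.
- pestle: Bystander: brass pestle standing upright on its broad end, 42 mm wide, 100 mm tall, loose; origin at the centre of its underside.
- vials: Bystander, fixed: wooden rack 130 x 45 x 22 mm holding a row of three orange vials, 72 mm tall in all; origin at the centre of its underside, row along x.
- core: Bystander: striped red sandstone core, 48 mm diameter, 130 mm long, lying along its own x in a fixed wooden cradle 150 x 70 x 20 mm, its top 56 mm above the bench; origin at the middle of its underside, 8 mm above the bench.
Not all that is in view belongs to the job. Leave any yellow look-alike of the part that bears pan_mid alone.

How it is judged:
By the outcome, as a careful person would: the job done as asked, in the order asked, and still so for the second after the job is handed in, with the robot touching nothing.
It also fails if it takes over 128 s, if anything falls off the work surface, if the arm or the gripper's body presses on something with over 40 N, if the wrist force passes 120 N, or if a joint passes its speed limit or range.

### The arm

A 7-joint arm with a two-finger parallel gripper is mounted at the origin on the work surface. World frame = base frame: x ahead of the robot, y to its left, z up, the work surface at z = 0. Lengths are in m, angles in rad, forces in N, time in s.
With the tool pointing down it reaches from about 0.4 to 0.85 m from the base axis. Payload 10.4 kg.
Tool frame: the origin (TCP) lies between the finger pads; the fingertips stand ahead of it and the grasp point (between the pads) lies 3 mm ahead of it (r.tips_ahead is the z of the fingertips in the tool frame, in m); z points along the fingers, y is the line along which they close (so a half turn about z gives the same grasp; the last joint's range is limited). The gripper opens to 87 mm and grips with 3 to 60 N. Pads are 19 mm wide; open, the fingers measure 117 mm over their backs; the gripper's body (75 mm by 190 mm) begins 51 mm behind the grasp point.
Start: joints at [-1.346, 0.332, -0.065, 1.46, 0.022, 1.35, -0.088], TCP at [0.153, 0.606, 0.245] pointing down, gripper open.
Joint ranges: [-2.6, 2.6], [-0.5, 2.12], [-1.47, 1.34], [0.16, 2.42], [-1.27, 4.41], [0.06, 2.06], [-2.6, 2.6]. Speed limits (rad/s): [2.22, 2.22, 2.79, 2.79, 3.14, 3.14, 3.14].

### API

Orientations are given as a unit quaternion [x, y, z, w].
In Python, from bench import telemetry, camera, get_calibration, r gives the robot as it stands.
- The arm moves only by the tool drive_tool, never from a script. Its argument "series" is one flat list of numbers, 7 for each row, row after row: the turn, a rotation vector about the tool's x, y, z in units of 5 degrees (1.0 is 5 degrees), then the shift along the tool's x, y, z in units of 40 mm (1.0 is 40 mm), then the opening, from -1 (shut) to 1 (fully open). A call has 1 to 10 rows; each row is the pose to reach, as a shift and turn from the pose commanded when the call began, along the tool's axes at that moment; what a row does not reach only later rows make up. A row lasts 1/12 s, in which the tool goes at most 41.7 mm and 7.16 degrees, less where a joint would pass 70% of its speed; a pose out of reach is approached as far as the arm can. A call with a gripper value outside its range is refused whole. The fingers move at their own pace and stop on an object; "grip_force" is the grip in N (left out, the last holds). Time passes only in rows, so rows that repeat a pose let the fingers close. It gives the time, the measured TCP pose, the force, the opening and the grip force at its end, in the units of the state.
- telemetry.read_state(): the state, without advancing time (a new reading comes with each control period).
- camera(name): name is "scene" or "top" or "wrist"; returns the picture (420x560x3 uint8, red, green, blue); there is no depth.
- get_calibration(name): a dict with "fovy" (degrees; the focal length in pixels is half the picture's height over the tangent of half this angle, whatever the lens; pixels are square), "cx", "cy" (the principal point, pixels), "xyz" and "rotation" of the camera in the world. Camera axes: x right, y up, looking along -z (the intrinsics and any distortion apply to the point x, -y, -z); pixel columns grow to the right and rows downward; lengths in m; the calibration is good to about 2 mm. A picture is of the moment at which its call begins: read the wrist's pose just before it. get_calibration takes no time and is no camera call; for the wrist camera it gives the pose at the moment of the call.
- r.close_job(): hands the job in; it is judged then, once.
The state is a dict: "time": time; "joint_positions": joint angles; "joint_vel": joint speeds; "joint_torque": joint torques, N m; "ee_pos": TCP position; "eef_rot": TCP orientation; "ft_force": force on the tool from outside, world axes, zero at the start; "torque": the same for the moment, N m; "width": finger opening in m; "grip_force": force on a finger pad.
Only numpy, scipy, OpenCV 4.12 (cv2) and the standard library are available. Lean on these libraries where they do the work, as an engineer would, in place of code of your own. Each camera call takes 0.05 s, during which the arm holds its last target. There are 200 camera calls.

## Working session

There is one attempt and no reset: what is moved stays moved. The work goes in short steps, Python scripts to look and compute and a tool call to move; the robot and the scene stay as the last step left them, time stands still between calls to the robot, and variables do not carry over. Pictures are saved under pics/ and viewed, at most 14 in all, crops included, and the job is handed in when it is done.

Besides the shell and the picture viewer there is one more tool, called after ">>>" as a command line: name --argument value ..., lists and objects as JSON in quotes. drive_tool: Moves the arm, as the interface text tells. Its arguments: {"type":"object","properties":{"series":{"type":"array"},"grip_force":{"type":"number"}},"required":["series"]}

```bash
mkdir -p pics; ls; python3 - <<'E'
from bench import telemetry, camera, get_calibration, r
import cv2
for n in("top","scene"):
    cv2.imwrite(f"pics/{n}0.png",camera(n)[:,:,::-1]); print(n,get_calibration(n))
print(get_calibration("wrist")); s=telemetry.read_state(); print(s, r.tips_ahead)
E
```

```text
pics
top {'fovy': 43.019449184468066, 'cx': 276.071652469658, 'cy': 203.12404748609413, 'xyz': array([ 0.45742672, -0.01263353,  1.40790667]), 'rotation': array([-0.04109984,  0.03361145,  0.71192996, -0.70024053])}
scene {'fovy': 46.95977108066619, 'cx': 279.20042058445875, 'cy': 215.37209242616038, 'xyz': array([1.45739461, 0.81085291, 0.99918577]), 'rotation': array([0.16539214, 0.39930786, 0.82390035, 0.36658817])}
{'fovy': 60.73247488727246, 'cx': 274.9162262078216, 'cy': 211.434364633278, 'xyz': array([0.07388105, 0.6250983 , 0.38264869]), 'rotation': array([-0.11925479, -0.09127109,  0.60724144,  0.78019595])}
{'time': 0.1, 'joint_positions': array([-1.34561862,  0.33281707, -0.06467176,  1.46085731,  0.02162815,
        1.34988349, -0.08854459]), 'joint_vel': array([-0.00014806, -0.00106004,  0.00200523, -0.00081698,  0.00134726,
        0.00035828, -0.00068338]), 'joint_torque': array([ 1.19663509e-03, -6.24539638e+01,  2.43509287e-02, -3.90718639e+01,
       -6.14207634e-02,  3.65872588e-02,  3.68616634e-05]), 'ee_pos': array([0.15323147, 0.60560234, 0.24382819]), 'eef_rot': array([ 1.23594920e-01,  9.92332552e-01, -6.33860100e-04, -3.19941010e-05]), 'ft_force': array([ 1.18161454, -0.28891854, -0.16313225]), 'torque': array([-0.03088275,  0.00526828, -0.0350278 ]), 'grip_force': 0.0, 'width': 0.0868417951448974} 0.022
```

View pics/top0.png

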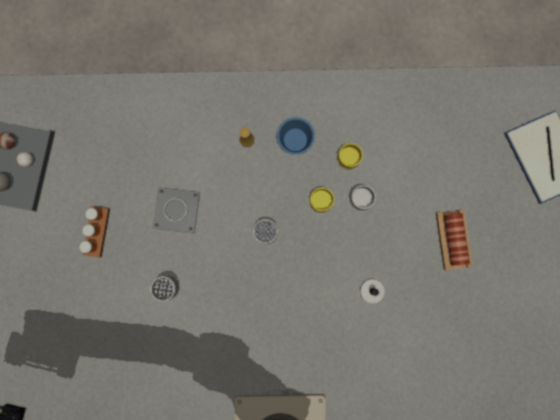

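View pics/scene0.png

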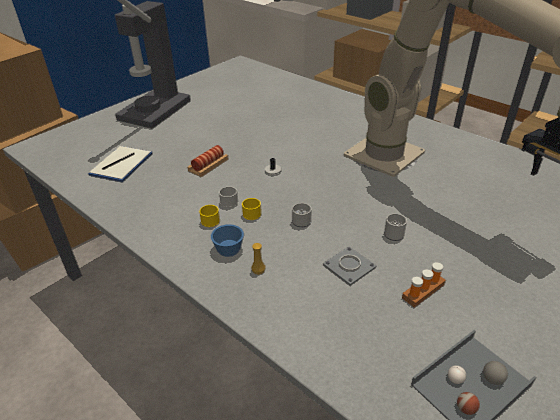

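Candidates for the pan: steel drum at top (363,197), a plain pale floor. The yellow look-alikes at (321,199) and (349,156) are to be left. Fine sieve (265,230), coarse (164,288), lid (373,291), collar (176,210). Close crop to check.

```bash
cat > h.py <<'E'
import numpy as np, cv2
from scipy.spatial.transform import Rotation as R
from bench import telemetry, camera, get_calibration, r
def cal(n):
    c=get_calibration(n); c["f"]=210/np.tan(np.radians(c["fovy"])/2); c["R"]=R.from_quat(c["rotation"]).as_matrix(); return c
def proj(c,P):
    q=(np.atleast_2d(P)-c["xyz"])@c["R"]; return np.c_[c["cx"]+c["f"]*q[:,0]/-q[:,2], c["cy"]-c["f"]*q[:,1]/-q[:,2]]
def onz(c,uv,z):
    d=c["R"]@np.array([(uv[0]-c["cx"])/c["f"],-(uv[1]-c["cy"])/c["f"],-1.]); return c["xyz"]+d*(z-c["xyz"][2])/d[2]
def fitcirc(c,img,uv,z,rads=(.031,.028),span=.015,step=.0005):
    """centre of horizontal circle(s) at height z maximising gradient magnitude"""
    g=cv2.GaussianBlur(cv2.cvtColor(img,cv2.COLOR_RGB2GRAY).astype(np.float32),(0,0),1.0)
    gx=cv2.Sobel(g,cv2.CV_32F,1,0);gy=cv2.Sobel(g,cv2.CV_32F,0,1); m=np.minimum(np.hypot(gx,gy),80)
    p0=onz(c,uv,z); t=np.linspace(0,2*np.pi,120,endpoint=False); best=(-1,)
    o=np.arange(-span,span+1e-9,step); S=np.zeros((len(o),len(o)))
    for i,dx in enumerate(o):
        for j,dy in enumerate(o):
            for ra in rads:
                q=proj(c,p0+np.c_[dx+ra*np.cos(t),dy+ra*np.sin(t),0*t]).astype(np.float32)
                S[i,j]+=cv2.remap(m,q[:,:1],q[:,1:],cv2.INTER_LINEAR).mean()
    i,j=np.unravel_index(S.argmax(),S.shape); return p0+[o[i],o[j],0],S.max(),np.median(S)
E
python3 - <<'E'
from h import *
T,S=cal("top"),cal("scene"); ti=cv2.imread("pics/top0.png")[:,:,::-1].copy(); si=cv2.imread("pics/scene0.png")[:,:,::-1].copy()
obs=dict(pan=((363,197),.05),fine=((265,230),.057),coarse=((164,288),.064),lid=((373,291),.013),collar=((176,210),.02))
tiles=[]
for n,(uv,z) in obs.items():
    ra=(.031,) if n=="lid" else (.031,.028)
    p,a,b=fitcirc(T,ti,uv,z,ra); ps=proj(S,p)[0]; p2,a2,b2=fitcirc(S,si,ps,z,ra)
    print(n,p.round(4),a/b,"scene",p2.round(4),a2/b2,ps.round())
    for im,c in((ti,T),(si,S)):
        q=proj(c,p)[0].astype(int); cr=cv2.resize(im[q[1]-25:q[1]+25,q[0]-25:q[0]+25],(156,156),interpolation=cv2.INTER_CUBIC); tiles.append(cr)
for n,uv,z in(("mortar",(295,136),.06),("pestle_top",(245,131),.1),("vials",(93,230),.07),("y1",(321,199),.05),("y2",(349,156),.05),("corectr",(456,239),.056)): print(n,onz(T,uv,z).round(3))
cv2.imwrite("pics/m0.png",np.vstack([np.hstack(tiles[0::2]),np.hstack(tiles[1::2])])[:,:,::-1])
E
```

```text
pan [ 0.6206 -0.2138  0.05  ] 1.4942480358852974 scene [ 0.6226 -0.2163  0.05  ] 1.5617333442551375 [229. 192.]
fine [0.5408 0.0292 0.057 ] 1.6638389377657061 scene [0.5378 0.0342 0.057 ] 1.5383829594946687 [299. 209.]
coarse [0.3921 0.2861 0.064 ] 1.4875241265995363 scene [0.3986 0.2911 0.064 ] 1.3700074636694317 [395. 219.]
lid [ 0.3731 -0.2436  0.013 ] 2.338329476870611 scene [ 0.3806 -0.2406  0.013 ] 1.3798025214267222 [273. 167.]
collar [0.5947 0.264  0.02  ] 2.0020539905070476 scene [0.5982 0.2685 0.02  ] 1.8691252216577756 [349. 261.]
mortar [ 0.774 -0.051  0.06 ]
pestle_top [0.779 0.075 0.1  ]
vials [0.539 0.463 0.07 ]
y1 [ 0.61  -0.115  0.05 ]
y2 [ 0.721 -0.19   0.05 ]
corectr [ 0.502 -0.452  0.056]
```

View pics/m0.png

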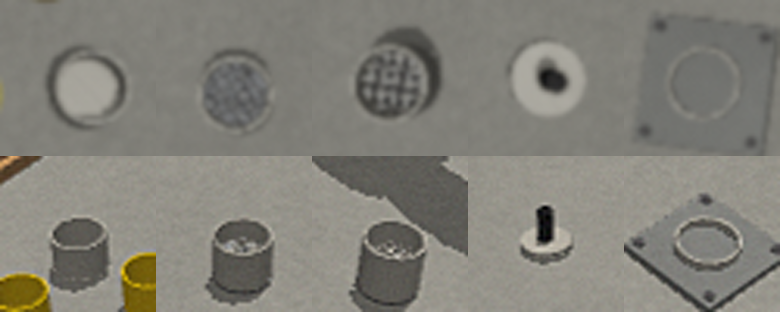

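The crop confirms it: the pan has a plain pale floor at top (363,197), the fine sieve a dense mesh, the coarse one a wide grid, and the lid a black knob. Next: hover above the pan and refine its position with the wrist camera.

```bash
cat >> h.py <<'E'
def plan(xyz,ang=None):
    """row numbers to bring TCP to xyz, tool down, closing line at ang deg"""
    s=telemetry.read_state(); A=R.from_quat(s["eef_rot"]); M=A.as_matrix()
    cur=np.degrees(np.arctan2(M[1,1],M[0,1])); 
    if ang is None: ang=cur
    ang=cur+(ang-cur+90)%180-90
    t=np.radians(ang); y=np.array([np.cos(t),np.sin(t),0]); z=np.array([0,0,-1.]); B=R.from_matrix(np.c_[np.cross(y,z),y,z])
    rv=np.degrees((A.inv()*B).as_rotvec())/5; sh=M.T@(np.array(xyz)-s["ee_pos"])/.04
    print("cur",s["ee_pos"].round(4),"ang",cur.round(1),"->",round(ang,1),"row",rv.round(2),sh.round(3),"q",s["joint_positions"].round(2))
E
python3 - <<'E'
from h import *
plan([.45,.25,.25],75.8-46); plan([.62,-.214,.2],-35)
c=cal("wrist"); print(c["R"][:,2]*-1, proj(c,telemetry.read_state()["ee_pos"]+np.array([0,0,-.003])))
E
```

```text
cur [0.1532 0.6056 0.2438] ang 75.8 -> 29.8 row [-0.01  0.01  9.2 ] [-9.373 -6.799 -0.145] q [-1.35  0.33 -0.06  1.46  0.02  1.35 -0.09]
cur [0.1532 0.6056 0.2438] ang 75.8 -> 145.0 row [-1.000e-02 -1.000e-02 -1.384e+01] [-16.339 -17.      1.119] q [-1.35  0.33 -0.06  1.46  0.02  1.35 -0.09]
[ 0.28725158 -0.07523704 -0.95489576] [[277.05655755 292.04176801]]
```

>>> drive_tool --series '[0, 0, 9.2, -9.37, -6.8, -0.15, 1, 0, 0, 9.2, -9.37, -6.8, -0.15, 1, 0, 0, 9.2, -9.37, -6.8, -0.15, 1, 0, 0, 9.2, -9.37, -6.8, -0.15, 1, 0, 0, 9.2, -9.37, -6.8, -0.15, 1, 0, 0, 9.2, -9.37, -6.8, -0.15, 1, 0, 0, 9.2, -9.37, -6.8, -0.15, 1, 0, 0, 9.2, -9.37, -6.8, -0.15, 1, 0, 0, 9.2, -9.37, -6.8, -0.15, 1, 0, 0, 9.2, -9.37, -6.8, -0.15, 1]'

```text
time: 0.93
ee_pos: [0.4209, 0.2841, 0.2499]
eef_rot: [0.501, 0.865, 0.0, -0.0]
ft_force: [0.7, -0.3, -0.3]
width: 0.0871
grip_force: 0.0
```

```bash
python3 - <<'E'
from h import *
plan([.6,-.2,.2],-35)
E
```

```text
cur [0.4209 0.2841 0.2499] ang 29.8 -> -35.0 row [-0.   -0.   12.96] [-12.726  -2.131   1.245] q [-0.96  0.06  0.29  1.77 -0.02  1.31 -0.15]
```

>>> drive_tool --series '[0, 0, 12.5, -12.7, -2.13, 1.2, 1, 0, 0, 12.5, -12.7, -2.13, 1.2, 1, 0, 0, 12.5, -12.7, -2.13, 1.2, 1, 0, 0, 12.5, -12.7, -2.13, 1.2, 1, 0, 0, 12.5, -12.7, -2.13, 1.2, 1, 0, 0, 12.5, -12.7, -2.13, 1.2, 1, 0, 0, 12.5, -12.7, -2.13, 1.2, 1, 0, 0, 12.5, -12.7, -2.13, 1.2, 1, 0, 0, 12.5, -12.7, -2.13, 1.2, 1, 0, 0, 12.5, -12.7, -2.13, 1.2, 1]'

```text
time: 1.77
ee_pos: [0.5642, -0.1049, 0.2111]
eef_rot: [0.879, 0.477, 0.0, -0.0]
ft_force: [0.5, 0.8, -0.5]
width: 0.087
grip_force: 0.0
```

```bash
python3 - <<'E'
from h import *
plan([.6,-.2,.2],-35)
E
```

```text
cur [ 0.5642 -0.1049  0.2111] ang -33.0 -> -35.0 row [ 0.  -0.   0.4] [-1.506  2.045  0.276] q [-0.48  0.28  0.69  1.68 -0.18  1.25 -0.32]
```

>>> drive_tool --series '[0, 0, 0.4, -1.5, 2.0, 0.27, 1, 0, 0, 0.4, -1.5, 2.0, 0.27, 1, 0, 0, 0.4, -1.5, 2.0, 0.27, 1, 0, 0, 0.4, -1.5, 2.0, 0.27, 1, 0, 0, 0.4, -1.5, 2.0, 0.27, 1, 0, 0, 0.4, -1.5, 2.0, 0.27, 1]'

```text
time: 2.27
ee_pos: [0.5988, -0.1957, 0.2001]
eef_rot: [0.886, 0.464, -0.0, -0.001]
ft_force: [-0.1, -0.2, -1.0]
width: 0.0872
grip_force: 0.0
```

```bash
cat >> h.py <<'E'
def look(name,p,z,rads=(.031,.028),crop=True,save=True):
    c=cal("wrist"); im=camera("wrist"); q=proj(c,np.r_[p[:2],z])[0]
    e,a,b=fitcirc(c,im,q,z,rads,span=.016,step=.001); e,a,b=fitcirc(c,im,proj(c,e)[0],z,rads,span=.002,step=.00025)
    o=im.copy(); t=np.linspace(0,2*np.pi,200)
    for ra in rads: cv2.polylines(o,[np.rint(proj(c,e+np.c_[ra*np.cos(t),ra*np.sin(t),0*t])).astype(int)],True,(255,0,0),1)
    cv2.imwrite(f"pics/{name}.png",o[:,:,::-1]); print(name,"guess px",q.round(),"fit",e.round(4),"px",proj(c,e)[0].round(),"score",(a/b).round(2)); return e
E
python3 - <<'E'
from h import *
look("pan1",(.6206,-.2138),.05)
s=telemetry.read_state(); print(s["ee_pos"])
E
```

```text
pan1 guess px [308. 204.] fit [ 0.6161 -0.2238  0.05  ] px [310. 217.] score 1.2
[ 0.59898028 -0.19515699  0.20035802]
```

View pics/pan1.png

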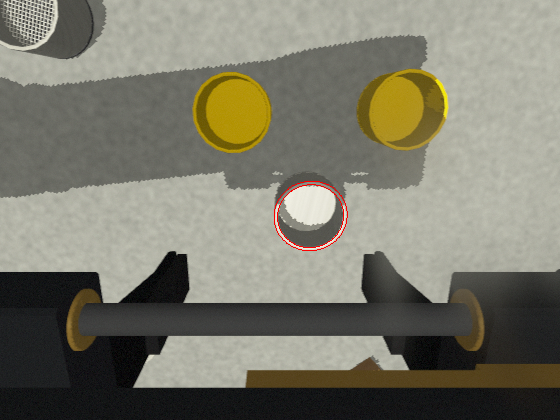

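Wrist view: the pan with its pale floor near (310,205), yellow drums at (233,112) and (403,110). I'll check the fit in a zoom.

```bash
python3 - <<'E'
import cv2,numpy as np
from h import *
im=camera("wrist"); o=cv2.imread("pics/pan1.png")
f=lambda a:cv2.resize(a[160:265,260:360],None,fx=4,fy=4,interpolation=cv2.INTER_CUBIC)
cv2.imwrite("pics/z1.png",np.hstack([f(im[:,:,::-1]),f(o)])[:, :800])
E
```

```text
(no output)
```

View pics/z1.png

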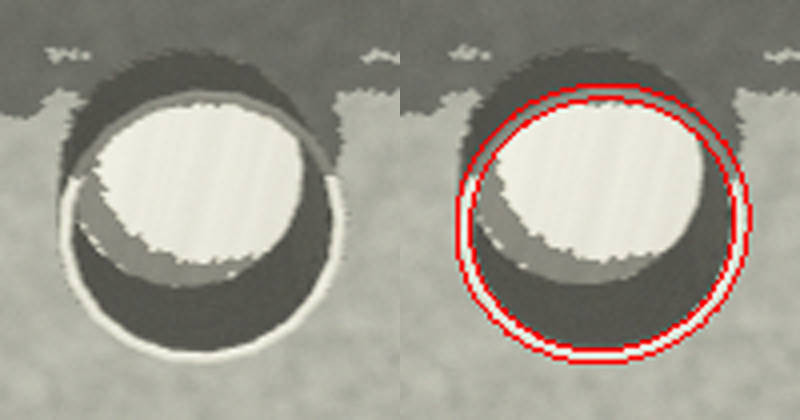

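The fit matches the rim to under 1 mm, so pan ≈ (0.6161,-0.2238). Move over it and descend.

```bash
python3 - <<'E'
from h import *
plan([.6161,-.2238,.12],-35);plan([.6161,-.2238,.037],-35)
E
```

```text
cur [ 0.599  -0.1951  0.2005] ang -34.6 -> -35.0 row [-0.01 -0.01  0.09] [-0.352  0.76   2.013] q [-0.29  0.43  0.71  1.54 -0.29  1.28 -0.15]
cur [ 0.599  -0.1951  0.2005] ang -34.6 -> -35.0 row [-0.01 -0.01  0.09] [-0.354  0.761  4.088] q [-0.29  0.43  0.71  1.54 -0.29  1.28 -0.15]
```

>>> drive_tool --series '[0, 0, 0, -0.35, 0.76, 0, 1, 0, 0, 0, -0.35, 0.76, 0.7, 1, 0, 0, 0, -0.35, 0.76, 1.4, 1, 0, 0, 0, -0.35, 0.76, 2.0, 1, 0, 0, 0, -0.35, 0.76, 2.0, 1, 0, 0, 0, -0.35, 0.76, 2.0, 1]'

```text
time: 2.87
ee_pos: [0.6156, -0.2242, 0.1203]
eef_rot: [0.885, 0.465, -0.0, -0.001]
ft_force: [0.5, -0.3, 0.4]
width: 0.087
grip_force: 0.0
```

```bash
python3 - <<'E'
from h import *
plan([.6161,-.2238,.037],-35)
E
```

```text
cur [ 0.6156 -0.2242  0.1203] ang -34.6 -> -35.0 row [-0.02  0.    0.08] [0.015 0.008 2.082] q [-0.2   0.56  0.67  1.55 -0.37  1.16 -0.06]
```

>>> drive_tool --series '[0, 0, 0, 0.02, 0, 0.7, 1, 0, 0, 0, 0.02, 0, 1.4, 1, 0, 0, 0, 0.02, 0, 2.08, 1, 0, 0, 0, 0.02, 0, 2.08, 1, 0, 0, 0, 0.02, 0, 2.08, -1, 0, 0, 0, 0.02, 0, 2.08, -1, 0, 0, 0, 0.02, 0, 2.08, -1, 0, 0, 0, 0.02, 0, 2.08, -1, 0, 0, 0, 0.02, 0, 2.08, -1, 0, 0, 0, 0.02, 0, 2.08, -1]' --grip_force 25

```text
time: 3.7
ee_pos: [0.617, -0.2251, 0.0387]
eef_rot: [0.886, 0.464, 0.001, 0.0]
ft_force: [-1.6, 2.1, 7.7]
width: 0.0613
grip_force: 25.0
```

>>> drive_tool --series '[0, 0, 0, 0, 0, -0.5, -1, 0, 0, 0, 0, 0, -1.5, -1, 0, 0, 0, 0, 0, -2.5, -1, 0, 0, 0, 0, 0, -3.5, -1, 0, 0, 0, 0, 0, -4.2, -1, 0, 0, 0, 0, 0, -4.2, -1]'

```text
time: 4.2
ee_pos: [0.6185, -0.2266, 0.2126]
eef_rot: [0.886, 0.464, 0.004, 0.003]
ft_force: [0.0, -1.0, -1.9]
width: 0.0609
grip_force: 25.0
```

```bash
python3 - <<'E'
from h import *
plan([.6,.224,.2],10)
E
```

```text
cur [ 0.6185 -0.2266  0.2126] ang -34.7 -> 10.0 row [ 0.11  0.   -8.95] [ 8.993 -6.802  0.284] q [-0.23  0.49  0.71  1.45 -0.32  1.32 -0.1 ]
```

>>> drive_tool --series '[0.1, 0, -8.95, 9, -6.8, 0.28, -1, 0.1, 0, -8.95, 9, -6.8, 0.28, -1, 0.1, 0, -8.95, 9, -6.8, 0.28, -1, 0.1, 0, -8.95, 9, -6.8, 0.28, -1, 0.1, 0, -8.95, 9, -6.8, 0.28, -1, 0.1, 0, -8.95, 9, -6.8, 0.28, -1, 0.1, 0, -8.95, 9, -6.8, 0.28, -1, 0.1, 0, -8.95, 9, -6.8, 0.28, -1, 0.1, 0, -8.95, 9, -6.8, 0.28, -1, 0.1, 0, -8.95, 9, -6.8, 0.28, -1]'

```text
time: 5.03
ee_pos: [0.5984, 0.193, 0.1947]
eef_rot: [0.643, 0.766, -0.002, -0.004]
ft_force: [1.5, 0.5, -1.7]
width: 0.061
grip_force: 25.0
```

```bash
python3 - <<'E'
from h import *
plan([.6,.224,.2],10)
E
```

```text
cur [0.5984 0.193  0.1947] ang 10.0 -> 10.0 row [-0.09 -0.04  0.01] [ 0.756  0.173 -0.131] q [-0.72  0.39  0.43  1.53 -0.17  1.26 -0.08]
```

>>> drive_tool --series '[0, 0, 0, 0, 0, 0, -1, 0, 0, 0, 0, 0, 0, -1, 0, 0, 0, 0, 0, 0, -1, 0, 0, 0, 0, 0, 0, -1]'

```text
time: 5.37
ee_pos: [0.5993, 0.1893, 0.1949]
eef_rot: [0.643, 0.766, -0.002, -0.004]
ft_force: [1.1, -0.5, -2.0]
width: 0.061
grip_force: 25.0
```

```bash
python3 - <<'E'
from h import *
plan([.6,.224,.2],10)
e=look("col1",(.5947,.264),.02)
s=telemetry.read_state(); M=R.from_quat(s["eef_rot"]).as_matrix()
# held pan: rim at TCP z +.013
look("held1",s["ee_pos"]+M[:,2]*0,s["ee_pos"][2]+.0113)
E
```

```text
cur [0.5993 0.1893 0.1949] ang 9.9 -> 10.0 row [-0.09 -0.03 -0.02] [ 0.852  0.165 -0.128] q [-0.71  0.39  0.44  1.53 -0.17  1.26 -0.08]
col1 guess px [287. 109.] fit [0.5937 0.2652 0.02  ] px [286. 107.] score 1.32
held1 guess px [275. 308.] fit [0.5989 0.1897 0.2063] px [274. 307.] score 1.3
```

View pics/col1.png

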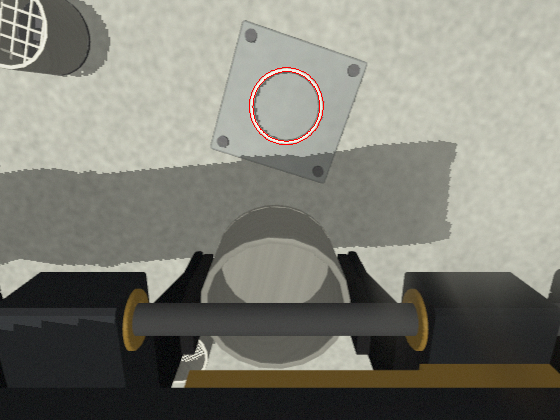

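Collar at (286,107) fits well and the pan is held centred at (274,307). Moving closer, then re-measuring nearer the image centre.

>>> drive_tool --series '[-0.09, 0, 0, 0.9, 0.16, -0.1, -1, -0.09, 0, 0, 0.9, 0.16, -0.1, -1, -0.09, 0, 0, 0.9, 0.16, -0.1, -1, -0.09, 0, 0, 0.9, 0.16, -0.1, -1, -0.09, 0, 0, 0.9, 0.16, -0.1, -1]'

```text
time: 5.88
ee_pos: [0.5995, 0.2261, 0.199]
eef_rot: [0.643, 0.766, 0.001, -0.001]
ft_force: [-0.1, -0.6, -1.6]
width: 0.061
grip_force: 25.0
```

```bash
python3 - <<'E'
from h import *
e=look("col2",(.5947,.264),.02)
s=telemetry.read_state()
h=look("held2",s["ee_pos"],s["ee_pos"][2]+.0113)
c=e-h; plan(s["ee_pos"]+np.r_[c[:2],.10-s["ee_pos"][2]],10)
E
```

```text
col2 guess px [277. 151.] fit [0.5937 0.2655 0.02  ] px [276. 149.] score 1.32
held2 guess px [276. 308.] fit [0.5989 0.2267 0.2104] px [275. 307.] score 1.29
cur [0.5994 0.2264 0.1991] ang 9.9 -> 10.0 row [ 0.   -0.04 -0.01] [0.964 0.038 2.48 ] q [-0.75  0.41  0.42  1.5  -0.17  1.27 -0.13]
```

>>> drive_tool --series '[0, 0, 0, 0.96, 0.04, 0, -1, 0, 0, 0, 0.96, 0.04, 0.8, -1, 0, 0, 0, 0.96, 0.04, 1.6, -1, 0, 0, 0, 0.96, 0.04, 2.5, -1, 0, 0, 0, 0.96, 0.04, 2.5, -1, 0, 0, 0, 0.96, 0.04, 2.5, -1]'

```text
time: 6.48
ee_pos: [0.5931, 0.265, 0.0982]
eef_rot: [0.643, 0.766, -0.001, -0.002]
ft_force: [0.4, 0.3, -1.4]
width: 0.0613
grip_force: 25.0
```

```bash
python3 - <<'E'
from h import *
s=telemetry.read_state(); print(s["ee_pos"])
h=look("held3",s["ee_pos"],s["ee_pos"][2]+.0113)
c=np.array([.5937,.2655,0])-h; plan(s["ee_pos"]+np.r_[c[:2],.0535-s["ee_pos"][2]],10)
E
```

```text
[0.59312799 0.26502882 0.09816438]
held3 guess px [276. 308.] fit [0.5926 0.2655 0.1095] px [275. 307.] score 1.29
cur [0.5946 0.2656 0.1004] ang 10.0 -> 10.0 row [ 0.01 -0.04  0.  ] [-0.018 -0.013  1.173] q [-0.78  0.52  0.38  1.57 -0.21  1.1  -0.17]
```

>>> drive_tool --series '[0, 0, 0, 0, 0, 0.4, -1, 0, 0, 0, 0, 0, 0.7, -1, 0, 0, 0, 0, 0, 0.85, -1, 0, 0, 0, 0, 0, 1.0, -1, 0, 0, 0, 0, 0, 1.1, -1, 0, 0, 0, 0, 0, 1.17, -1, 0, 0, 0, 0, 0, 1.17, -1, 0, 0, 0, 0, 0, 1.17, -1]'

```text
time: 7.2
ee_pos: [0.5942, 0.2665, 0.0536]
eef_rot: [0.642, 0.766, 0.001, -0.001]
ft_force: [-3.6, -1.8, 5.4]
width: 0.0611
grip_force: 25.0
```

>>> drive_tool --series '[0, 0, 0, 0, 0, 0.03, -1, 0, 0, 0, 0, 0, 0.03, -1, 0, 0, 0, 0, 0, 0.03, 1, 0, 0, 0, 0, 0, 0, 1, 0, 0, 0, 0, 0, 0, 1, 0, 0, 0, 0, 0, 0, 1, 0, 0, 0, 0, 0, -1.5, 1, 0, 0, 0, 0, 0, -3, 1, 0, 0, 0, 0, 0, -3.7, 1, 0, 0, 0, 0, 0, -3.7, 1]'

```text
time: 8.03
ee_pos: [0.5954, 0.266, 0.2056]
eef_rot: [0.643, 0.766, 0.004, -0.0]
ft_force: [0.5, 1.1, 0.9]
width: 0.0866
grip_force: 0.0
```

```bash
python3 - <<'E'
from h import *
for z in (.065,.070): look("pan_s%d"%(z*1e3),(.5937,.2655),z)
plan([.56,.07,.22],-20)
E
```

```text
pan_s65 guess px [272. 205.] fit [0.594  0.2665 0.065 ] px [273. 204.] score 1.33
pan_s70 guess px [270. 207.] fit [0.5937 0.2693 0.07  ] px [270. 202.] score 1.15
cur [0.5963 0.2665 0.2059] ang 10.0 -> -20.0 row [ 0.07 -0.09  6.01] [-4.677 -1.747 -0.395] q [-0.79  0.42  0.41  1.46 -0.18  1.28 -0.19]
```

View pics/pan_s65.png

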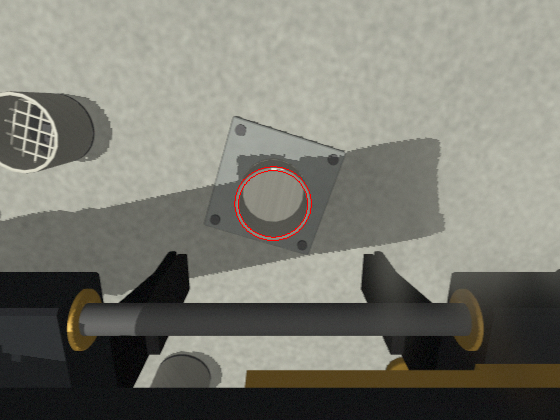

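Pan's rim at (273,204) matches the seated height 65 mm at (0.594,0.2665): seated. On to the fine sieve.

```bash
python3 - <<'E'
from h import *
plan([.54,.031,.21],-10)
E
```

```text
cur [0.5963 0.2665 0.2059] ang 10.0 -> -10.0 row [ 0.08 -0.09  4.01] [-5.552 -2.411 -0.156] q [-0.79  0.42  0.41  1.46 -0.18  1.28 -0.19]
```

>>> drive_tool --series '[0, -0.1, 4, -5.55, -2.41, -0.15, 1, 0, -0.1, 4, -5.55, -2.41, -0.15, 1, 0, -0.1, 4, -5.55, -2.41, -0.15, 1, 0, -0.1, 4, -5.55, -2.41, -0.15, 1, 0, -0.1, 4, -5.55, -2.41, -0.15, 1, 0, -0.1, 4, -5.55, -2.41, -0.15, 1, 0, -0.1, 4, -5.55, -2.41, -0.15, 1, 0, -0.1, 4, -5.55, -2.41, -0.15, 1, 0, -0.1, 4, -5.55, -2.41, -0.15, 1, 0, -0.1, 4, -5.55, -2.41, -0.15, 1]'

```text
time: 8.97
ee_pos: [0.5379, 0.0319, 0.2051]
eef_rot: [0.765, 0.644, -0.002, 0.002]
ft_force: [0.5, 1.3, -0.4]
width: 0.0866
grip_force: 0.0
```

```bash
python3 - <<'E'
from h import *
e=look("fine1",(.54,.031),.057)
plan([e[0],e[1],.12],-10);plan([e[0],e[1],.042],-10)
E
```

```text
fine1 guess px [278. 201.] fit [0.5312 0.0292 0.057 ] px [268. 205.] score 1.3
cur [0.5379 0.0319 0.2052] ang -9.8 -> -10.0 row [-0.    0.07  0.04] [-0.081 -0.153  2.13 ] q [-0.66  0.18  0.58  1.77 -0.1   1.22 -0.23]
cur [0.5379 0.0319 0.2052] ang -9.8 -> -10.0 row [-0.    0.07  0.04] [-0.069 -0.153  4.08 ] q [-0.66  0.18  0.58  1.77 -0.1   1.22 -0.23]
```

View pics/fine1.png

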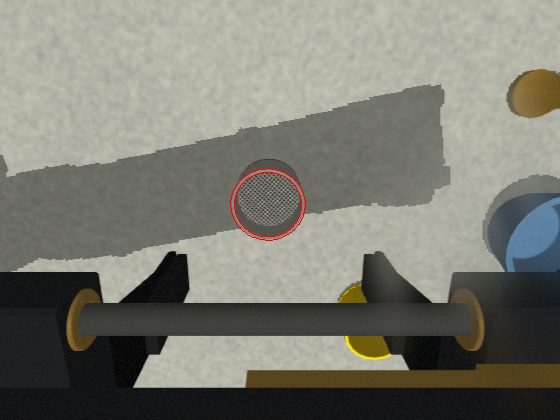

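>>> drive_tool --series '[0, 0, 0, -0.08, -0.15, 0.3, 1, 0, 0, 0, -0.08, -0.15, 1.2, 1, 0, 0, 0, -0.08, -0.15, 2.1, 1, 0, 0, 0, -0.08, -0.15, 2.1, 1, 0, 0, 0, -0.08, -0.15, 2.1, 1, 0, 0, 0, -0.08, -0.15, 2.1, 1]'

```text
time: 9.52
ee_pos: [0.5323, 0.0283, 0.1232]
eef_rot: [0.766, 0.643, -0.002, 0.002]
ft_force: [0.5, 0.4, 1.3]
width: 0.0872
grip_force: 0.0
```

```bash
python3 - <<'E'
from h import *
plan([.5312,.0292,.042],-10)
E
```

```text
cur [0.5323 0.0283 0.1232] ang -9.9 -> -10.0 row [0.02 0.06 0.02] [ 0.029 -0.034  2.029] q [-0.64  0.26  0.57  1.88 -0.15  1.05 -0.18]
```

>>> drive_tool --series '[0, 0.06, 0, 0.03, -0.03, 0.7, 1, 0, 0.06, 0, 0.03, -0.03, 1.4, 1, 0, 0.06, 0, 0.03, -0.03, 2.03, 1, 0, 0.06, 0, 0.03, -0.03, 2.03, 1, 0, 0.06, 0, 0.03, -0.03, 2.03, -1, 0, 0.06, 0, 0.03, -0.03, 2.03, -1, 0, 0.06, 0, 0.03, -0.03, 2.03, -1, 0, 0.06, 0, 0.03, -0.03, 2.03, -1, 0, 0.06, 0, 0.03, -0.03, 2.03, -1, 0, 0.06, 0, 0.03, -0.03, 2.03, -1]' --grip_force 25

```text
time: 10.35
ee_pos: [0.5312, 0.029, 0.0417]
eef_rot: [0.766, 0.643, 0.001, 0.0]
ft_force: [-1.7, -0.3, 8.0]
width: 0.0619
grip_force: 25.0
```

>>> drive_tool --series '[0, 0, 0, 0, 0, -0.5, -1, 0, 0, 0, 0, 0, -1.5, -1, 0, 0, 0, 0, 0, -2.5, -1, 0, 0, 0, 0, 0, -3.5, -1, 0, 0, 0, 0, 0, -4.2, -1, 0, 0, 0, 0, 0, -4.2, -1]'

```text
time: 10.85
ee_pos: [0.5329, 0.0288, 0.2148]
eef_rot: [0.766, 0.643, 0.004, 0.002]
ft_force: [1.6, 0.6, -2.6]
width: 0.0618
grip_force: 24.9
```

```bash
python3 - <<'E'
from h import *
plan([.6,.225,.21],10)
E
```

```text
cur [0.5329 0.0288 0.2148] ang -10.0 -> 10.0 row [ 0.11 -0.03 -4.  ] [5.121 0.8   0.147] q [-0.68  0.15  0.59  1.78 -0.09  1.23 -0.23]
```

>>> drive_tool --series '[0.1, 0, -4, 5.12, 0.8, 0.1, -1, 0.1, 0, -4, 5.12, 0.8, 0.1, -1, 0.1, 0, -4, 5.12, 0.8, 0.1, -1, 0.1, 0, -4, 5.12, 0.8, 0.1, -1, 0.1, 0, -4, 5.12, 0.8, 0.1, -1, 0.1, 0, -4, 5.12, 0.8, 0.1, -1, 0.1, 0, -4, 5.12, 0.8, 0.1, -1, 0.1, 0, -4, 5.12, 0.8, 0.1, -1, 0.1, 0, -4, 5.12, 0.8, 0.1, -1]'

```text
time: 11.6
ee_pos: [0.5972, 0.2232, 0.2042]
eef_rot: [0.643, 0.766, -0.003, -0.003]
ft_force: [1.0, 0.6, -2.7]
width: 0.0623
grip_force: 24.9
```

```bash
python3 - <<'E'
from h import *
e=look("st2",(.594,.2665),.065)
s=telemetry.read_state(); h=look("held4",s["ee_pos"],s["ee_pos"][2]+.0153); print(h-s["ee_pos"])
c=e-h; plan(s["ee_pos"]+np.r_[c[:2],.13-s["ee_pos"][2]],10)
E
```

```text
st2 guess px [282. 151.] fit [0.594  0.2663 0.065 ] px [282. 152.] score 1.22
held4 guess px [275. 314.] fit [0.597  0.2242 0.2198] px [275. 312.] score 1.28
[-0.00025  0.001    0.0153 ]
cur [0.5972 0.2235 0.2046] ang 9.9 -> 10.0 row [-0.09 -0.01 -0.01] [1.04  0.122 1.866] q [-0.77  0.41  0.46  1.49 -0.19  1.29 -0.12]
```

>>> drive_tool --series '[-0.09, 0, 0, 1.04, 0.12, 0, -1, -0.09, 0, 0, 1.04, 0.12, 0.6, -1, -0.09, 0, 0, 1.04, 0.12, 1.3, -1, -0.09, 0, 0, 1.04, 0.12, 1.86, -1, -0.09, 0, 0, 1.04, 0.12, 1.86, -1, -0.09, 0, 0, 1.04, 0.12, 1.86, -1, -0.09, 0, 0, 1.04, 0.12, 1.86, -1]'

```text
time: 12.28
ee_pos: [0.5949, 0.2664, 0.1319]
eef_rot: [0.643, 0.766, 0.001, -0.0]
ft_force: [0.1, -1.2, -1.6]
width: 0.0623
grip_force: 24.9
```

```bash
python3 - <<'E'
from h import *
s=telemetry.read_state(); h=look("held5",s["ee_pos"],s["ee_pos"][2]+.0153); print(h-s["ee_pos"])
c=np.array([.594,.2664,0])-h; plan(s["ee_pos"]+np.r_[c[:2],.1015-s["ee_pos"][2]],10)
E
```

```text
held5 guess px [276. 314.] fit [0.5944 0.2672 0.1472] px [275. 312.] score 1.27
[-0.0005   0.00075  0.0153 ]
cur [0.5952 0.2667 0.1323] ang 10.0 -> 10.0 row [ 0.03 -0.03  0.  ] [-0.024 -0.022  0.769] q [-0.81  0.49  0.42  1.54 -0.22  1.16 -0.17]
```

>>> drive_tool --series '[0, 0, 0, -0.02, -0.02, 0.2, -1, 0, 0, 0, -0.02, -0.02, 0.4, -1, 0, 0, 0, -0.02, -0.02, 0.55, -1, 0, 0, 0, -0.02, -0.02, 0.65, -1, 0, 0, 0, -0.02, -0.02, 0.77, -1, 0, 0, 0, -0.02, -0.02, 0.77, -1, 0, 0, 0, -0.02, -0.02, 0.77, -1]'

```text
time: 12.92
ee_pos: [0.5932, 0.266, 0.1005]
eef_rot: [0.642, 0.766, 0.0, -0.001]
ft_force: [-6.3, -2.6, 12.5]
width: 0.0622
grip_force: 25.0
```

>>> drive_tool --series '[0, 0, 0, 0, 0, 0, 1, 0, 0, 0, 0, 0, -0.03, 1, 0, 0, 0, 0, 0, -0.03, 1, 0, 0, 0, 0, 0, -0.03, 1, 0, 0, 0, 0, 0, -1, 1, 0, 0, 0, 0, 0, -2, 1, 0, 0, 0, 0, 0, -3, 1, 0, 0, 0, 0, 0, -3.4, 1, 0, 0, 0, 0, 0, -3.4, 1]'

```text
time: 13.67
ee_pos: [0.5954, 0.2663, 0.2406]
eef_rot: [0.643, 0.766, 0.004, 0.001]
ft_force: [1.4, 0.2, 0.5]
width: 0.0871
grip_force: 0.0
```

```bash
python3 - <<'E'
from h import *
for z in (.117,.122): look("fine_s%d"%(z*1e3),(.594,.2665),z)
plan([.41,.285,.21],20)
E
```

```text
fine_s117 guess px [272. 211.] fit [0.5928 0.2662 0.117 ] px [271. 211.] score 1.38
fine_s122 guess px [274. 213.] fit [0.594  0.2683 0.122 ] px [275. 211.] score 1.2
cur [0.5936 0.2658 0.2355] ang 10.1 -> 20.0 row [ 0.01 -0.02 -1.99] [ 1.272 -4.436  0.636] q [-0.82  0.41  0.45  1.42 -0.18  1.35 -0.19]
```

Fine rim score is best at 117 mm, so it is seated. On to the coarse sieve.

>>> drive_tool --series '[0, 0, -2, 1.3, -4.6, 0.5, 1, 0, 0, -2, 1.3, -4.6, 0.5, 1, 0, 0, -2, 1.3, -4.6, 0.5, 1, 0, 0, -2, 1.3, -4.6, 0.5, 1, 0, 0, -2, 1.3, -4.6, 0.5, 1, 0, 0, -2, 1.3, -4.6, 0.5, 1, 0, 0, -2, 1.3, -4.6, 0.5, 1, 0, 0, -2, 1.3, -4.6, 0.5, 1, 0, 0, -2, 1.3, -4.6, 0.5, 1]'

```text
time: 14.52
ee_pos: [0.4041, 0.2843, 0.2148]
eef_rot: [0.574, 0.819, -0.0, -0.0]
ft_force: [0.1, 0.5, -0.2]
width: 0.0873
grip_force: 0.0
```

```bash
python3 - <<'E'
from h import *
e=look("coarse1",(.396,.288),.064)
plan([e[0],e[1],.13],20);plan([e[0],e[1],.046],20)
E
```

```text
coarse1 guess px [268. 194.] fit [0.3902 0.2885 0.064 ] px [262. 191.] score 1.23
cur [0.4041 0.2843 0.2149] ang 20.0 -> 20.0 row [-0.01 -0.   -0.01] [ 0.217 -0.289  2.122] q [-1.04  0.05  0.34  1.86 -0.02  1.23 -0.34]
cur [0.4041 0.2843 0.2149] ang 20.0 -> 20.0 row [-0.01 -0.   -0.01] [ 0.216 -0.287  4.222] q [-1.04  0.05  0.34  1.86 -0.02  1.23 -0.34]
```

View pics/coarse1.png

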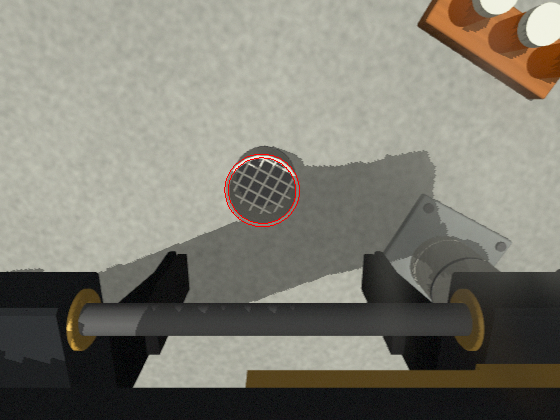

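>>> drive_tool --series '[0, 0, 0, 0.22, -0.29, 0.3, 1, 0, 0, 0, 0.22, -0.29, 1.2, 1, 0, 0, 0, 0.22, -0.29, 2.1, 1, 0, 0, 0, 0.22, -0.29, 2.1, 1, 0, 0, 0, 0.22, -0.29, 2.1, 1, 0, 0, 0, 0.22, -0.29, 2.1, 1]'

```text
time: 15.07
ee_pos: [0.3904, 0.2894, 0.1329]
eef_rot: [0.574, 0.819, 0.001, -0.0]
ft_force: [0.2, 0.0, 0.1]
width: 0.0867
grip_force: 0.0
```

```bash
python3 - <<'E'
from h import *
plan([.3902,.2885,.046],20)
E
```

```text
cur [0.3904 0.2894 0.1329] ang 20.0 -> 20.0 row [ 0.01 -0.02 -0.  ] [-0.023 -0.015  2.173] q [-1.04  0.12  0.33  1.97 -0.05  1.05 -0.34]
```

>>> drive_tool --series '[0, 0, 0, -0.02, -0.02, 0.7, 1, 0, 0, 0, -0.02, -0.02, 1.4, 1, 0, 0, 0, -0.02, -0.02, 2.17, 1, 0, 0, 0, -0.02, -0.02, 2.17, 1, 0, 0, 0, -0.02, -0.02, 2.17, -1, 0, 0, 0, -0.02, -0.02, 2.17, -1, 0, 0, 0, -0.02, -0.02, 2.17, -1, 0, 0, 0, -0.02, -0.02, 2.17, -1, 0, 0, 0, -0.02, -0.02, 2.17, -1, 0, 0, 0, -0.02, -0.02, 2.17, -1]' --grip_force 25

```text
time: 15.9
ee_pos: [0.3895, 0.2891, 0.046]
eef_rot: [0.573, 0.819, 0.002, -0.0]
ft_force: [-1.2, -0.2, 9.1]
width: 0.0618
grip_force: 25.0
```

>>> drive_tool --series '[0, 0, 0, 0, 0, -0.5, -1, 0, 0, 0, 0, 0, -1.5, -1, 0, 0, 0, 0, 0, -2.5, -1, 0, 0, 0, 0, 0, -3.5, -1, 0, 0, 0, 0, 0, -4.5, -1, 0, 0, 0, 0, 0, -5.2, -1, 0, 0, 0, 0, 0, -5.2, -1, 0, 0, 0, 0, 0, -5.2, -1]'

```text
time: 16.57
ee_pos: [0.3892, 0.2884, 0.254]
eef_rot: [0.573, 0.819, 0.002, -0.001]
ft_force: [0.0, -0.7, -2.4]
width: 0.0622
grip_force: 25.0
```

```bash
python3 - <<'E'
from h import *
plan([.6,.215,.25],10)
E
```

```text
cur [0.3892 0.2884 0.254 ] ang 20.1 -> 10.0 row [ 0.03 -0.04  2.01] [-3.531  4.321  0.101] q [-1.06 -0.    0.33  1.82 -0.    1.31 -0.38]
```

>>> drive_tool --series '[0, 0, 2, -3.5, 4.3, 0, -1, 0, 0, 2, -3.5, 4.3, 0, -1, 0, 0, 2, -3.5, 4.3, 0, -1, 0, 0, 2, -3.5, 4.3, 0, -1, 0, 0, 2, -3.5, 4.3, 0, -1, 0, 0, 2, -3.5, 4.3, 0, -1, 0, 0, 2, -3.5, 4.3, 0, -1, 0, 0, 2, -3.5, 4.3, 0, -1, 0, 0, 2, -3.5, 4.3, 0, -1]'

```text
time: 17.32
ee_pos: [0.5972, 0.2159, 0.2509]
eef_rot: [0.642, 0.767, -0.001, -0.001]
ft_force: [0.7, -0.6, -1.2]
width: 0.0622
grip_force: 25.0
```

```bash
python3 - <<'E'
from h import *
e=look("st3",(.593,.2663),.117)
s=telemetry.read_state(); h=look("held6",s["ee_pos"],s["ee_pos"][2]+.018); print(h-s["ee_pos"])
c=e-h; plan(s["ee_pos"]+np.r_[c[:2],.188-s["ee_pos"][2]],10)
E
```

```text
st3 guess px [282. 143.] fit [0.593 0.266 0.117] px [282. 143.] score 1.27
held6 guess px [276. 318.] fit [0.5971 0.2153 0.2694] px [275. 320.] score 1.24
[ 0.    -0.001  0.018]
cur [0.5972 0.2165 0.2519] ang 10.1 -> 10.0 row [-0.02 -0.02  0.03] [1.26  0.122 1.599] q [-0.79  0.37  0.5   1.44 -0.18  1.37 -0.11]
```

View pics/st3.png

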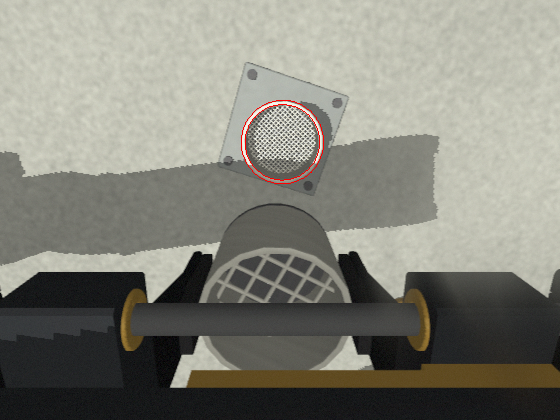

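The fine sieve sits in the stack at (282,143), and the coarse sieve is held. Move over the stack.

>>> drive_tool --series '[0, 0, 0, 1.26, 0.12, 0, -1, 0, 0, 0, 1.26, 0.12, 0.5, -1, 0, 0, 0, 1.26, 0.12, 1.1, -1, 0, 0, 0, 1.26, 0.12, 1.6, -1, 0, 0, 0, 1.26, 0.12, 1.6, -1, 0, 0, 0, 1.26, 0.12, 1.6, -1, 0, 0, 0, 1.26, 0.12, 1.6, -1]'

```text
time: 18.0
ee_pos: [0.5945, 0.2664, 0.1901]
eef_rot: [0.642, 0.766, 0.001, -0.0]
ft_force: [0.7, 0.4, -1.3]
width: 0.062
grip_force: 25.0
```

```bash
python3 - <<'E'
from h import *
s=telemetry.read_state(); h=look("held7",s["ee_pos"],s["ee_pos"][2]+.018); print(h-s["ee_pos"])
c=np.array([.593,.2662,0])-h; plan(s["ee_pos"]+np.r_[c[:2],.158-s["ee_pos"][2]],10)
E
```

```text
held7 guess px [276. 318.] fit [0.5945 0.2654 0.2081] px [275. 320.] score 1.22
[ 0.    -0.001  0.018]
cur [0.5948 0.2664 0.1904] ang 10.1 -> 10.0 row [ 0.02 -0.03  0.01] [ 0.026 -0.043  0.81 ] q [-0.84  0.44  0.47  1.48 -0.21  1.26 -0.17]
```

>>> drive_tool --series '[0, 0, 0, 0.01, -0.04, 0.2, -1, 0, 0, 0, 0.01, -0.04, 0.4, -1, 0, 0, 0, 0.01, -0.04, 0.55, -1, 0, 0, 0, 0.01, -0.04, 0.7, -1, 0, 0, 0, 0.01, -0.04, 0.8, -1, 0, 0, 0, 0.01, -0.04, 0.82, -1, 0, 0, 0, 0.01, -0.04, 0.82, -1]'

```text
time: 18.63
ee_pos: [0.5931, 0.2664, 0.1578]
eef_rot: [0.643, 0.766, 0.001, -0.001]
ft_force: [-6.6, -2.6, 17.4]
width: 0.0623
grip_force: 25.0
```

Reached .158, as expected for seated. Release and lift.

>>> drive_tool --series '[0, 0, 0, 0, 0, 0, 1, 0, 0, 0, 0, 0, -0.03, 1, 0, 0, 0, 0, 0, -0.03, 1, 0, 0, 0, 0, 0, -0.03, 1, 0, 0, 0, 0, 0, -1, 1, 0, 0, 0, 0, 0, -2, 1, 0, 0, 0, 0, 0, -3, 1, 0, 0, 0, 0, 0, -3.4, 1, 0, 0, 0, 0, 0, -3.4, 1]'

```text
time: 19.38
ee_pos: [0.5944, 0.2664, 0.2967]
eef_rot: [0.643, 0.766, 0.004, 0.001]
ft_force: [-0.1, -0.0, -0.1]
width: 0.0868
grip_force: 0.0
```

```bash
python3 - <<'E'
from h import *
for z in (.176,.181): look("coarse_s%d"%(z*1e3),(.593,.2663),z)
plan([.5,0,.29],-10); plan([.39,-.235,.25],-40)
E
```

```text
coarse_s176 guess px [272. 212.] fit [0.592  0.2645 0.176 ] px [271. 214.] score 1.29
coarse_s181 guess px [274. 215.] fit [0.5918 0.2658 0.181 ] px [272. 215.] score 1.08
cur [0.5929 0.2661 0.2917] ang 10.0 -> -10.0 row [ 0.   -0.02  4.01] [-6.145 -3.447  0.032] q [-0.84  0.39  0.49  1.34 -0.18  1.46 -0.19]
cur [0.5929 0.2661 0.2917] ang 10.0 -> -40.0 row [-0.   -0.02 10.01] [-11.452  -7.18    1.023] q [-0.84  0.39  0.49  1.34 -0.18  1.46 -0.19]
```

>>> drive_tool --series '[0, 0, 4, -6, -3.4, 0, 1, 0, 0, 4, -6, -3.4, 0, 1, 0, 0, 4, -6, -3.4, 0, 1, 0, 0, 4, -6, -3.4, 0, 1, 0, 0, 4, -6, -3.4, 0, 1, 0, 0, 4, -6, -3.4, 0, 1, 0, 0, 4, -6, -3.4, 0, 1, 0, 0, 4, -6, -3.4, 0, 1, 0, 0, 4, -6, -3.4, 0, 1, 0, 0, 4, -6, -3.4, 0, 1]'

```text
time: 20.32
ee_pos: [0.5004, 0.0071, 0.2904]
eef_rot: [0.765, 0.644, -0.0, -0.001]
ft_force: [-0.3, 1.0, -0.5]
width: 0.087
grip_force: 0.0
```

```bash
python3 - <<'E'
from h import *
plan([.39,-.24,.22],-40)
E
```

```text
cur [0.5004 0.0071 0.2904] ang -9.9 -> -40.0 row [-0.03 -0.    6.02] [-6.561 -1.655  1.759] q [-0.75  0.01  0.66  1.74 -0.01  1.39 -0.26]
```

>>> drive_tool --series '[0, 0, 6, -6.6, -1.7, 1.75, 1, 0, 0, 6, -6.6, -1.7, 1.75, 1, 0, 0, 6, -6.6, -1.7, 1.75, 1, 0, 0, 6, -6.6, -1.7, 1.75, 1, 0, 0, 6, -6.6, -1.7, 1.75, 1, 0, 0, 6, -6.6, -1.7, 1.75, 1, 0, 0, 6, -6.6, -1.7, 1.75, 1, 0, 0, 6, -6.6, -1.7, 1.75, 1, 0, 0, 6, -6.6, -1.7, 1.75, 1, 0, 0, 6, -6.6, -1.7, 1.75, 1]'

```text
time: 21.15
ee_pos: [0.3889, -0.2409, 0.221]
eef_rot: [0.906, 0.424, -0.001, -0.001]
ft_force: [0.5, -0.1, 0.1]
width: 0.0871
grip_force: 0.0
```

```bash
python3 - <<'E'
from h import *
e=look("lid1",(.377,-.242),.013,(.031,)); look("lid1k",e,.054,(.010,))
plan([e[0],e[1],.12],-40); plan([e[0],e[1],.038],-40)
E
```

```text
lid1 guess px [266. 194.] fit [ 0.3745 -0.2448  0.013 ] px [266. 197.] score 1.22
lid1k guess px [265. 210.] fit [ 0.3743 -0.245   0.054 ] px [265. 210.] score 1.14
cur [ 0.3891 -0.2407  0.2212] ang -39.8 -> -40.0 row [-0.01  0.    0.05] [-0.311 -0.213  2.53 ] q [-0.51 -0.11  0.93  1.95  0.09  1.26 -0.31]
cur [ 0.3891 -0.2407  0.2212] ang -39.8 -> -40.0 row [-0.01  0.    0.05] [-0.311 -0.211  4.58 ] q [-0.51 -0.11  0.93  1.95  0.09  1.26 -0.31]
```

View pics/lid1.png

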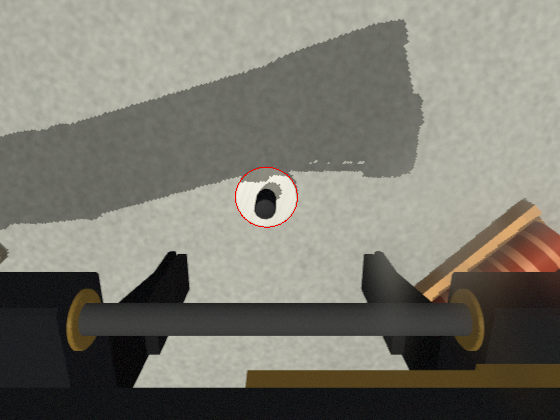

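Lid disc at (266,197), knob at (265,210): both fits agree on (0.3744,-0.2449). Grasp it.

>>> drive_tool --series '[0, 0, 0, -0.31, -0.21, 0.3, 1, 0, 0, 0, -0.31, -0.21, 1.2, 1, 0, 0, 0, -0.31, -0.21, 2.0, 1, 0, 0, 0, -0.31, -0.21, 2.5, 1, 0, 0, 0, -0.31, -0.21, 2.5, 1, 0, 0, 0, -0.31, -0.21, 2.5, 1]'

```text
time: 21.75
ee_pos: [0.3736, -0.2456, 0.1211]
eef_rot: [0.906, 0.424, -0.001, -0.001]
ft_force: [0.5, -0.6, -0.1]
width: 0.0868
grip_force: 0.0
```

```bash
python3 - <<'E'
from h import *
plan([.3744,-.2449,.042],-40)
E
```

```text
cur [ 0.3736 -0.2456  0.1211] ang -39.9 -> -40.0 row [-0.03  0.02  0.03] [0.03  0.009 1.978] q [-0.5   0.05  1.02  2.1  -0.04  1.02 -0.15]
```

>>> drive_tool --series '[0, 0, 0, 0.02, 0, 0.7, 1, 0, 0, 0, 0.02, 0, 1.4, 1, 0, 0, 0, 0.02, 0, 1.97, 1, 0, 0, 0, 0.02, 0, 1.97, 0.2, 0, 0, 0, 0.02, 0, 1.97, -0.3, 0, 0, 0, 0.02, 0, 1.97, -1, 0, 0, 0, 0.02, 0, 1.97, -1, 0, 0, 0, 0.02, 0, 1.97, -1, 0, 0, 0, 0.02, 0, 1.97, -1, 0, 0, 0, 0.02, 0, 1.97, -1]' --grip_force 25

```text
time: 22.58
ee_pos: [0.3745, -0.2454, 0.043]
eef_rot: [0.906, 0.423, 0.001, -0.0]
ft_force: [0.5, 0.0, 0.2]
width: 0.0483
grip_force: 0.0
```

>>> drive_tool --series '[0, 0, 0, 0, 0, 0, -1, 0, 0, 0, 0, 0, 0, -1, 0, 0, 0, 0, 0, 0, -1, 0, 0, 0, 0, 0, 0, -1, 0, 0, 0, 0, 0, 0, -1, 0, 0, 0, 0, 0, 0, -1]'

```text
time: 23.08
ee_pos: [0.3739, -0.2455, 0.0423]
eef_rot: [0.906, 0.423, -0.0, -0.001]
ft_force: [-0.4, -0.1, 0.6]
width: 0.0195
grip_force: 25.0
```

>>> drive_tool --series '[0, 0, 0, 0, 0, -0.5, -1, 0, 0, 0, 0, 0, -1.5, -1, 0, 0, 0, 0, 0, -2.5, -1, 0, 0, 0, 0, 0, -3.5, -1, 0, 0, 0, 0, 0, -4.5, -1, 0, 0, 0, 0, 0, -5.5, -1, 0, 0, 0, 0, 0, -6.3, -1, 0, 0, 0, 0, 0, -6.3, -1, 0, 0, 0, 0, 0, -6.3, -1]'

```text
time: 23.83
ee_pos: [0.3747, -0.2461, 0.2954]
eef_rot: [0.906, 0.423, 0.001, -0.0]
ft_force: [-0.4, 1.0, -1.5]
width: 0.0193
grip_force: 25.0
```

```bash
python3 - <<'E'
from h import *
plan([.5,0,.30],-15)
E
```

```text
cur [ 0.3747 -0.2461  0.2954] ang -39.9 -> -15.0 row [ 0.02 -0.03 -4.99] [ 6.727 -1.549 -0.099] q [-0.58 -0.25  0.92  1.86  0.2   1.44 -0.4 ]
```

>>> drive_tool --series '[0, 0, -5, 6.7, -1.5, 0, -1, 0, 0, -5, 6.7, -1.5, 0, -1, 0, 0, -5, 6.7, -1.5, 0, -1, 0, 0, -5, 6.7, -1.5, 0, -1, 0, 0, -5, 6.7, -1.5, 0, -1, 0, 0, -5, 6.7, -1.5, 0, -1, 0, 0, -5, 6.7, -1.5, 0, -1, 0, 0, -5, 6.7, -1.5, 0, -1, 0, 0, -5, 6.7, -1.5, 0, -1, 0, 0, -5, 6.7, -1.5, 0, -1]'

```text
time: 24.67
ee_pos: [0.4996, -0.0028, 0.2932]
eef_rot: [0.793, 0.609, -0.001, -0.001]
ft_force: [-0.3, 0.0, -1.1]
width: 0.0193
grip_force: 25.0
```

```bash
python3 - <<'E'
from h import *
plan([.6,.205,.285],10)
E
```

```text
cur [ 0.4996 -0.0028  0.2932] ang -15.0 -> 10.0 row [-0.03  0.01 -5.  ] [5.668 1.079 0.197] q [-0.85  0.    0.78  1.74 -0.    1.4  -0.33]
```

>>> drive_tool --series '[0, 0, -5, 5.67, 1.1, 0.1, -1, 0, 0, -5, 5.67, 1.1, 0.1, -1, 0, 0, -5, 5.67, 1.1, 0.1, -1, 0, 0, -5, 5.67, 1.1, 0.1, -1, 0, 0, -5, 5.67, 1.1, 0.1, -1, 0, 0, -5, 5.67, 1.1, 0.1, -1, 0, 0, -5, 5.67, 1.1, 0.1, -1, 0, 0, -5, 5.67, 1.1, 0.1, -1, 0, 0, -5, 5.67, 1.1, 0.1, -1, 0, 0, -5, 5.67, 1.1, 0.1, -1]'

```text
time: 25.5
ee_pos: [0.6013, 0.2036, 0.2911]
eef_rot: [0.644, 0.765, 0.0, -0.0]
ft_force: [-0.6, 0.3, -0.7]
width: 0.019
grip_force: 25.0
```

```bash
python3 - <<'E'
from h import *
e=look("st4",(.592,.2655),.176)
s=telemetry.read_state(); h=look("held8",s["ee_pos"],s["ee_pos"][2]-.0293,(.031,)); print(h-s["ee_pos"])
plan([e[0],e[1],.24],10)
a=cv2.imread("pics/st4.png");b=cv2.imread("pics/held8.png");cv2.imwrite("pics/z4.png",np.hstack([a[60:400,80:480],b[60:400,80:480]]))
E
```

```text
st4 guess px [277. 128.] fit [0.5922 0.2645 0.176 ] px [277. 129.] score 1.23
held8 guess px [276. 265.] fit [0.6008 0.2042 0.2619] px [275. 264.] score 1.47
[-0.0005   0.00025 -0.0293 ]
cur [0.6013 0.2044 0.2913] ang 9.9 -> 10.0 row [ 0.   -0.02 -0.01] [1.518 0.037 1.285] q [-0.89  0.38  0.67  1.39 -0.23  1.45 -0.06]
```

View pics/z4.png

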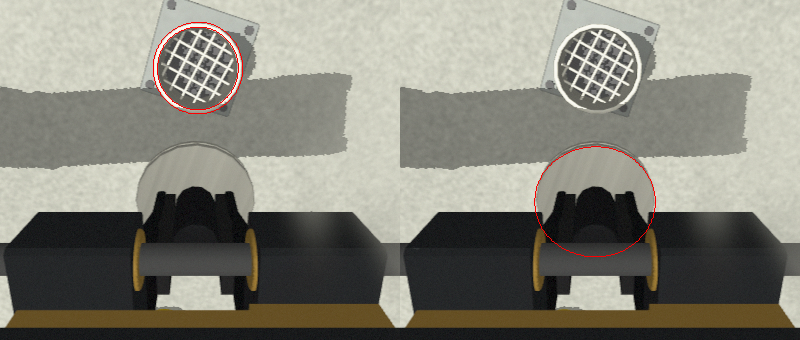

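Lid is held centred; the coarse rim fit at st4 (277,129) repeats the earlier fix (0.592,0.2645). Move over it.

>>> drive_tool --series '[0, 0, 0, 0.8, 0.04, 0, -1, 0, 0, 0, 1.52, 0.04, 0.3, -1, 0, 0, 0, 1.52, 0.04, 0.8, -1, 0, 0, 0, 1.52, 0.04, 1.3, -1, 0, 0, 0, 1.52, 0.04, 1.3, -1, 0, 0, 0, 1.52, 0.04, 1.3, -1, 0, 0, 0, 1.52, 0.04, 1.3, -1]'

```text
time: 26.18
ee_pos: [0.5928, 0.2655, 0.2404]
eef_rot: [0.643, 0.766, 0.001, -0.0]
ft_force: [0.2, -0.1, -0.7]
width: 0.0192
grip_force: 25.0
```

```bash
python3 - <<'E'
from h import *
s=telemetry.read_state();h=look("held9",s["ee_pos"],s["ee_pos"][2]-.0293,(.031,)); print(h-s["ee_pos"])
plan([.5925,.2645,.213],10)
E
```

```text
held9 guess px [275. 265.] fit [0.5925 0.2657 0.2111] px [275. 264.] score 1.49
[-0.00025  0.00025 -0.0293 ]
cur [0.593  0.2656 0.2406] ang 10.0 -> 10.0 row [ 0.02 -0.02 -0.  ] [-0.026 -0.018  0.691] q [-0.95  0.43  0.63  1.43 -0.26  1.36 -0.13]
```

>>> drive_tool --series '[0, 0, 0, -0.03, -0.02, 0.2, -1, 0, 0, 0, -0.03, -0.02, 0.35, -1, 0, 0, 0, -0.03, -0.02, 0.48, -1, 0, 0, 0, -0.03, -0.02, 0.6, -1, 0, 0, 0, -0.03, -0.02, 0.7, -1, 0, 0, 0, -0.03, -0.02, 0.7, -1, 0, 0, 0, -0.03, -0.02, 0.7, -1]'

```text
time: 26.82
ee_pos: [0.5925, 0.2652, 0.2131]
eef_rot: [0.642, 0.766, 0.002, -0.0]
ft_force: [-2.6, -1.7, 14.1]
width: 0.0191
grip_force: 25.0
```

Seated height reached. Release and lift.

>>> drive_tool --series '[0, 0, 0, 0, 0, 0, 1, 0, 0, 0, 0, 0, -0.03, 1, 0, 0, 0, 0, 0, -0.03, 1, 0, 0, 0, 0, 0, -0.03, 1, 0, 0, 0, 0, 0, -0.03, 1, 0, 0, 0, 0, 0, -0.8, 1, 0, 0, 0, 0, 0, -1.6, 1, 0, 0, 0, 0, 0, -2.5, 1, 0, 0, 0, 0, 0, -3, 1, 0, 0, 0, 0, 0, -3, 1]'

```text
time: 27.65
ee_pos: [0.5932, 0.2649, 0.3359]
eef_rot: [0.643, 0.766, 0.004, 0.001]
ft_force: [1.0, 0.2, -0.6]
width: 0.078
grip_force: 0.0
```

>>> drive_tool --series '[0, 0, 0, -3, 0, 0, 1, 0, 0, 0, -3, 0, 0, 1, 0, 0, 0, -3, 0, 0, 1, 0, 0, 0, -3, 0, 0, 1, 0, 0, 0, -3, 0, 0, 1, 0, 0, 0, -3, 0, 0, 1]'

```text
time: 28.15
ee_pos: [0.6124, 0.1472, 0.33]
eef_rot: [0.642, 0.766, 0.0, -0.001]
ft_force: [0.4, 1.0, 0.1]
width: 0.0865
grip_force: 0.0
```

```bash
python3 - <<'E'
from h import *
a=camera("scene"); w=camera("wrist"); t=camera("top")
S=cal("scene"); 
cv2.imwrite("pics/end.png",np.hstack([cv2.resize(a[90:330,180:460],(400,343)),cv2.resize(w,(400,343))])[:,:,::-1])
c0=cv2.imread("pics/top0.png")[:,:,::-1]
for n,(x,y) in dict(mortar=(295,136),pestle=(246,137),core=(456,239),y1=(321,199),y2=(349,156)).items():
    print(n,np.abs(t[y-18:y+18,x-18:x+18].astype(int)-c0[y-18:y+18,x-18:x+18]).mean().round(1))
E
```

```text
mortar 1.9
pestle 5.3
core 2.1
y1 2.4
y2 2.3
```

View pics/end.png

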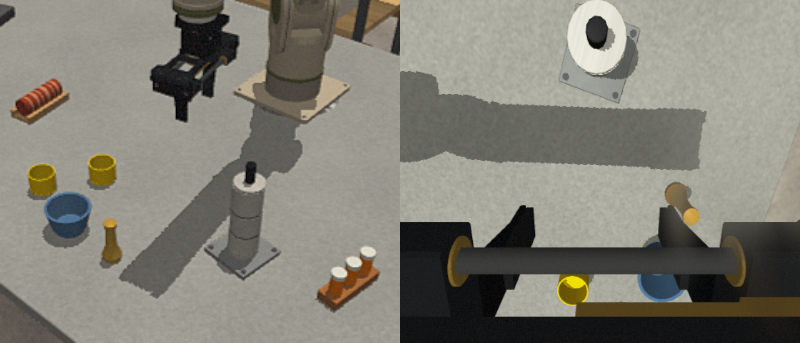

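The stack stands upright at about (247,220) with tight seams and the lid on. The bystanders have not moved, and the gripper is clear. Handing in.

```bash
python3 -c "
from bench import r
print(r.close_job())"
```

```text
the job is handed in; nothing more can be done
None
```

The stack is built on the shaker plate in the order asked (pan, fine sieve, coarse sieve, lid), upright and each piece at its seated height; everything is released, the bystanders look undisturbed, and the job was handed in at about 28 s.

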